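# Release the latched key on the desk power box

### The job

Three of the four identical keys on the desk's power box are already up, but one is still latched down and looks no different: tap the keys lightly with the fingertips to find the one that does not give, then press that key firmly all the way in and let it go so that it springs up. Never press the other three keys in, only tap them lightly, so that they sink no more than a few millimetres. Leave everything else on the desk and on the box as it stands.

Things in the scene. Friction and masses are not known exactly. Their poses are not given: they have to be found in the camera images.
- power_box: grey desk power box fixed to the desk, 130 (x) x 300 (y) x 55 mm tall; origin at the centre of its underside on the desk, z up, -x is the key side. Four keys in a row along y at x = -30 and y = -90, -30, 30, 90 mm, in square black wells; behind them, at x = +32 mm, four round white sockets flush with the top
- well_1 (a point): centre of the key well number 1 of the row counted from the -y end, on the box's top face (55 mm over the desk). The key is a white cap, 30 x 30 mm, that slides straight down. Its flat top stands 17 to 23 mm above this point: the four caps are pushed unevenly onto their stems, so height does NOT tell which key is latched. Any of the four may be the latched one
- well_2 (a point): centre of the key well number 2 of the row counted from the -y end, on the box's top face (55 mm over the desk). Same looks as at well_1. Any free (up) key in the row gives from about 1 N and sinks 1 mm per 0.6 N: a light tap of 2 to 2.5 N sinks it about 2 mm. 5 mm or more counts as pressing it in; full travel 11.5 mm. Let go, it springs back
- well_3 (a point): centre of the key well number 3 of the row counted from the -y end, on the box's top face (55 mm over the desk). Same looks as at well_1. The latched key, whichever of the four it is, does not give below about 4 N. Pushed harder it goes down and releases 5.5 to 6 mm below where it stood, at about 8 N; firm stop at 6.5 mm
- well_4 (a point): centre of the key well number 4 of the row counted from the -y end, on the box's top face (55 mm over the desk). Same looks as at well_1. The latched key, whichever it is, once it was pushed past its release point springs up, when let go, to 5 mm above where it stood; let go before that point, it comes back to where it stood, still latched
- ink_bottle: bystander, loose: black ink bottle with a red cap, 44 mm across, 95 mm tall, standing on the desk in front of the power box (on the robot's side); origin at the middle of its underside
- ink_dish: bystander, loose: small black dish, 70 mm across, 26 mm tall, on the desk in front of the power box; origin at the middle of its underside
- phone: bystander, loose: black phone, 150 x 72 x 9 mm, lying on the desk in front of the power box; origin at the middle of its underside
- paperweight: bystander, loose: dark steel bar, 30 x 200 x 18 mm, lying on the desk just behind the power box; origin at the middle of its underside
- brush: bystander, loose: writing brush 240 mm long and 11 mm thick with a dark wooden handle, lying on the desk behind the paperweight; origin near its middle, on the desk
- seal: bystander, loose: upright marble seal stone, 18 x 18 x 45 mm tall, standing on the power box's top between the two middle sockets; origin at the middle of its underside
- eraser: bystander, loose: blue eraser, 34 x 20 x 12 mm, lying on the power box's top at the +y end of the socket row; origin at the middle of its underside

How it is judged:
By the outcome, as a careful person would: the job done as asked, in the order asked, and still so for the second after the job is handed in, with the robot touching nothing.
It also fails if it takes over 51 s, if anything falls off the work surface, if the arm or the gripper's body presses on something with over 40 N, if the wrist force passes 120 N, or if a joint passes its speed limit or range.

### The arm

A 6-joint arm with a two-finger parallel gripper is mounted at the origin on the work surface. World frame = base frame: x ahead of the robot, y to its left, z up, the work surface at z = 0. Lengths are in m, angles in rad, forces in N, time in s.
With the tool pointing down it reaches from about 0.375 to 0.825 m from the base axis. Payload 5.5 kg.
Tool frame: the origin (TCP) lies between the finger pads; the fingertips stand 17 mm ahead of it and the grasp point (between the pads) lies 2 mm behind it (bot.tips_ahead is the distance from the TCP to the fingertips, in m); y points along the fingers, x is the direction in which the jaws open and shut, and the axes are right-handed (so a half turn about y gives the same grasp; the last joint's range is limited). The gripper opens to 85 mm and grips with 20 to 120 N. Pads are 22 mm wide; open, the fingers measure 114 mm over their backs; the gripper's body (76 mm by 85 mm) begins 54 mm behind the grasp point. The pads swing forward as they close: fully open they stand 13 mm farther back than shut.
Start: joints at [1.339, 0.314, -0.047, 1.21, 0, 1.571], TCP at [0.138, 0.584, 0.248] pointing down, gripper open.
Joint ranges: [-2.67, 2.67], [-0.69, 1.73], [-1.03, 1.25], [-2.08, 2.16], [-1.42, 1.45], [-3.14, 3.14]. Speed limits (rad/s): [2.39, 2.39, 3.01, 3.14, 3.14, 3.14].

### API

Orientations are given as [roll, pitch, yaw] about the fixed x, y, z axes, in that order (R = Rz(yaw) Ry(pitch) Rx(roll)).
In Python, from rig import bot gives the robot as it stands.
- The arm moves only by the tool servo_tool, never from a script. Its argument "commands" is a list of rows, each a list of 7 numbers: the shift along the tool's x, y, z in cm, then the turn, a rotation vector about the tool's x, y, z in degrees, then the finger opening in cm, from 0 to 8.54. In form: [[x, y, z, ax, ay, az, grip], ...]. A call has 1 to 12 rows; each row is the pose to reach, as a shift and turn from the pose measured when the call began, along the tool's axes at that moment; what a row does not reach only later rows make up. A row lasts 1/8 s, in which the tool goes at most 62.5 mm and 10.7 degrees, less where a joint would pass 70% of its speed; a pose out of reach is approached as far as the arm can. A call with a gripper value outside its range is refused whole. The fingers move at their own pace and stop on an object; "squeeze" is the grip in N (left out, the last holds). Time passes only in rows, so rows that repeat a pose let the fingers close. It gives the time, the measured TCP pose, the force and the opening at its end, in the units of the state.
- bot.sense(): the state, without advancing time (a new reading comes with each control period).
- bot.read_camera(name): name is "side" or "top" or "wrist"; returns a dict with "pixels" (384x512x3 uint8, blue, green, red), "fovy" (degrees; the focal length in pixels is half the picture's height over the tangent of half this angle, whatever the lens; pixels are square), "cx", "cy" (the principal point, pixels), "xyz" and "attitude" of the camera in the world; the wrist camera has in their place "tool_from_camera" (4x4, takes a point from camera to tool coordinates, whose origin is the TCP and whose axes are the tool frame's). Camera axes: x right, y up, looking along -z (the intrinsics and any distortion apply to the point x, -y, -z); pixel columns grow to the right and rows downward; lengths in m; the calibration is good to about 2 mm. A picture is of the moment at which its call begins: read the wrist's pose just before it. There is no depth.
- bot.job_done(): hands the job in, once; it reports no verdict.
The state is a dict: "time": time; "joint_positions": joint angles; "qvel": joint speeds; "tau": joint torques, N m; "position": TCP position; "tool_rot": TCP orientation; "force": force on the tool from outside, world axes, zero at the start; "torque": the same for the moment, N m; "width": finger opening in m.
Only numpy, scipy, OpenCV 4.12 (cv2) and the standard library are available. Lean on these libraries where they do the work, as an engineer would, in place of code of your own. Each camera call takes 0.05 s, during which the arm holds its last target. There are 200 camera calls.

## Working session

There is one attempt and no reset: what is moved stays moved. The work goes in short steps, Python scripts to look and compute and a tool call to move; the robot and the scene stay as the last step left them, time stands still between calls to the robot, and variables do not carry over. Pictures are saved under pics/ and viewed, on a budget of 10 in all, crops included, one or two more only if the job needs it, and the job is handed in when it is done.

Besides the shell and the picture viewer there is one more tool, called after "Call:" by a JSON object that holds its "op" and its "data". servo_tool: Moves the arm, as the interface text tells. Its arguments: {"type":"object","properties":{"commands":{"type":"array","items":{"type":"array","items":{"type":"number"}}},"squeeze":{"type":"number"}},"required":["commands"]}

```bash
ls; mkdir -p pics; python3 - <<'E'
from rig import bot
import cv2,numpy as np
s=bot.sense();print({k:np.round(v,3).tolist() for k,v in s.items()})
ims=[]
for n in ("top","side"):
    c=bot.read_camera(n);cv2.imwrite(f"pics/{n}0.png",c.pop("pixels"));print(n,c)
E
```

```text
pics
{'time': 0.0, 'joint_positions': [1.339, 0.314, -0.048, 1.21, 0.0, 1.571], 'qvel': [0.002, -0.001, 0.002, -0.001, 0.001, 0.002], 'tau': [-0.001, -53.959, 33.975, 0.019, 0.0, 0.0], 'position': [0.138, 0.583, 0.247], 'tool_rot': [-1.571, 0.002, 1.339], 'force': [0.5, -0.665, -0.186], 'torque': [0.067, -0.017, 0.015], 'width': 0.085}
top {'fovy': 43.44854326165311, 'cx': 254.88791670114338, 'cy': 194.9537944095363, 'xyz': array([0.40141707, 0.01372529, 0.9482074 ]), 'attitude': array([ 1.79334190e-01,  6.45437054e-04, -1.58450767e+00])}
side {'fovy': 57.54317154483186, 'cx': 253.02057177075665, 'cy': 189.32318840161093, 'xyz': array([0.5113098 , 0.66309978, 0.56093052]), 'attitude': array([ 0.92640501,  0.01758705, -3.06642151])}
```

View pics/top0.png

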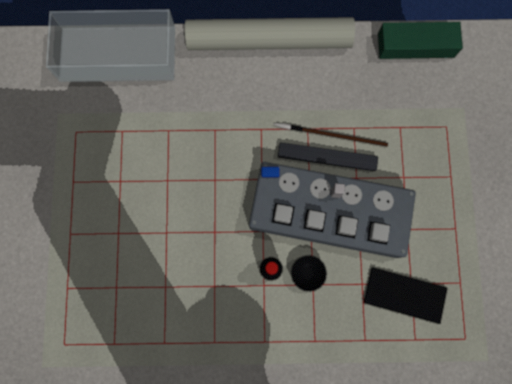

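View pics/side0.png

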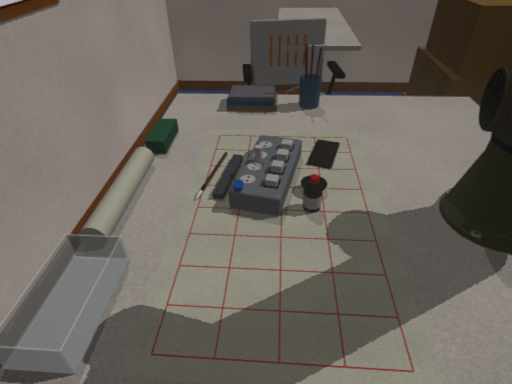

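```bash
cat > h.py <<'E'
import numpy as np,cv2
from rig import bot
from scipy.spatial.transform import Rotation as R
def ray(c,uv,M=None):
    f=c["pixels"].shape[0]/2/np.tan(np.radians(c["fovy"])/2)
    return R.from_euler("xyz",c["attitude"]).as_matrix()@np.array([(uv[0]-c["cx"])/f,-(uv[1]-c["cy"])/f,-1])
def onplane(c,uv,z):
    d=ray(c,uv);return c["xyz"]+d*(z-c["xyz"][2])/d[2]
def tool():
    s=bot.sense();return s,np.array(s["position"]),R.from_euler("xyz",s["tool_rot"]).as_matrix()
E
python3 - <<'E'
from h import *
c=bot.read_camera("top");im=c["pixels"]
m=cv2.inRange(im,(120,120,120),(255,255,255));roi=np.zeros_like(m);roi[195:250,265:400]=m[195:250,265:400]
n,l,st,ce=cv2.connectedComponentsWithStats(roi)
P=[]
for i in range(1,n):
    if 60<st[i,4]<800:
        p=onplane(c,ce[i],.075);P.append(p);print(ce[i].round(1),st[i],p.round(4),np.hypot(*p[:2]))
P=np.array(P);P=P[np.argsort(P[:,1])]
for nm,uv,z in [("seal",(341,189),.1),("bottle",(271,268),.095),("dish",(309,273),.026),("phone",(405,295),.009)]: print(nm,onplane(c,uv,z).round(3))
if len(P)==4:
    d=P[3]-P[0];print("yaw",np.arctan2(-d[0],d[1]),"pitch",np.hypot(*d[:2])/3)
E
```

```text
[351.4 198.7] [343 195  18   9 115] [ 0.5503 -0.1652  0.075 ] 0.5745722319665486
[383.  201.5] [374 195  19  15 208] [ 0.5443 -0.2231  0.075 ] 0.5882108059054691
[283.4 213.5] [276 206  16  16 197] [ 0.5245 -0.0396  0.075 ] 0.526035637401434
[315.9 219.3] [309 212  15  16 196] [ 0.5131 -0.0985  0.075 ] 0.5224819870095495
[348.4 225.6] [341 218  16  16 199] [ 0.5007 -0.1574  0.075 ] 0.5248506269463706
[380.9 232. ] [373 224  16  17 202] [ 0.4881 -0.2157  0.075 ] 0.5336919152270305
[282.9 246.4] [275 243  19   7  94] [ 0.4645 -0.0373  0.075 ] 0.4660237157365197
seal [ 0.564 -0.142  0.1  ]
bottle [ 0.426 -0.014  0.095]
dish [ 0.417 -0.088  0.026]
phone [ 0.374 -0.272  0.009]
```

```bash
python3 - <<'E'
from h import *
s,p,M=tool();print(s["time"],M.round(3).tolist())
r0,f0=np.hypot(*p[:2]),np.degrees(np.arctan2(p[1],p[0]))
for t in np.linspace(0,1,15)[1:]:
    r=r0+(.526-r0)*t;f=np.radians(f0+(-4.3-f0)*t)
    q=np.array([r*np.cos(f),r*np.sin(f),p[2]+(.15-p[2])*t])
    print((M.T@(q-p)*100).round(1),round(88.4*t,0))
E
```

```text
0.15 [[0.23, -0.0, -0.973], [0.973, -0.001, 0.23], [-0.001, -1.0, -0.0]]
[-0.8  0.7 -6. ] 6.0
[ -2.2   1.4 -11.8] 13.0
[ -4.2   2.1 -17.4] 19.0
[ -6.8   2.8 -22.7] 25.0
[ -9.8   3.5 -27.7] 32.0
[-13.3   4.2 -32.4] 38.0
[-17.2   4.9 -36.6] 44.0
[-21.4   5.6 -40.3] 51.0
[-26.    6.3 -43.6] 57.0
[-30.9   7.  -46.3] 63.0
[-35.9   7.7 -48.6] 69.0
[-41.1   8.4 -50.2] 76.0
[-46.4   9.1 -51.4] 82.0
[-51.7   9.8 -52. ] 88.0
```

Call:
{"op": "servo_tool", "data": {"commands": [[-0.8,0.7,-6,0,6,0,0],[-2.2,1.4,-11.8,0,13,0,0],[-4.2,2.1,-17.4,0,19,0,0],[-6.8,2.8,-22.7,0,25,0,0],[-9.8,3.5,-27.7,0,32,0,0],[-13.3,4.2,-32.4,0,38,0,0],[-21.4,5.6,-40.3,0,51,0,0],[-30.9,7,-46.3,0,63,0,0],[-41.1,8.4,-50.2,0,76,0,0],[-51.7,9.8,-52,0,88.4,0,0],[-51.7,9.8,-52,0,88.4,0,0],[-51.7,9.8,-52,0,88.4,0,0]], "squeeze": 20}}

```text
time: 1.65
position: [0.517, 0.0228, 0.1583]
tool_rot: [-1.572, -0.0, -0.205]
force: [0.3, -0.3, 0.8]
width: 0.0001
```

```bash
python3 - <<'E'
from h import *
s,p,M=tool()
c=bot.read_camera("wrist");im=c["pixels"];cv2.imwrite("pics/w1.png",im)
print(s["time"],p,s["force"],c["fovy"],c["cx"],c["cy"],np.round(c["tool_from_camera"],3).tolist())
E
```

```text
1.65 [0.51704832 0.02279575 0.15833306] [ 0.32403061 -0.34693583  0.8388688 ] 65.38752404731129 256.17410193328897 182.35734206870717 [[1.0, 0.0, -0.0, 0.0], [-0.0, 0.293, -0.956, -0.126], [-0.0, 0.956, 0.293, 0.075], [0.0, 0.0, 0.0, 1.0]]
```

View pics/w1.png

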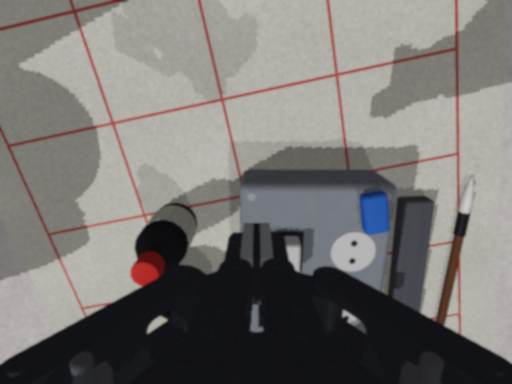

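Call:
{"op": "servo_tool", "data": {"commands": [[2,0,-5.9,0,0,0,0],[2,0,-5.9,0,0,0,0],[2,3,-5.9,0,0,0,0],[2,5.8,-5.9,0,0,0,0],[2,5.8,-5.9,0,0,0,0],[2,5.8,-5.9,0,0,0,0],[2,5.8,-5.9,0,0,0,0]]}}

```text
time: 2.58
position: [0.5252, -0.0462, 0.1011]
tool_rot: [-1.578, -0.002, -0.21]
force: [-1.2, -0.4, 0.3]
width: -0.0004
```

```bash
python3 - <<'E'
from h import *
for n in ("side","top"):
    c=bot.read_camera(n);im=c["pixels"]
    if n=="side":
        cv2.imwrite("pics/s1.png",cv2.resize(im[110:230,210:350],None,fx=5,fy=5,interpolation=cv2.INTER_CUBIC))
    s=bot.sense();print(s["time"],s["position"],s["force"])
E
```

```text
2.625 [ 0.52513129 -0.04627091  0.10097544] [ 0.07738082  0.19068843 -0.48564622]
2.675 [ 0.5249939  -0.0463615   0.10084119] [-0.18414712 -0.81633323 -0.31096497]
```

View pics/s1.png

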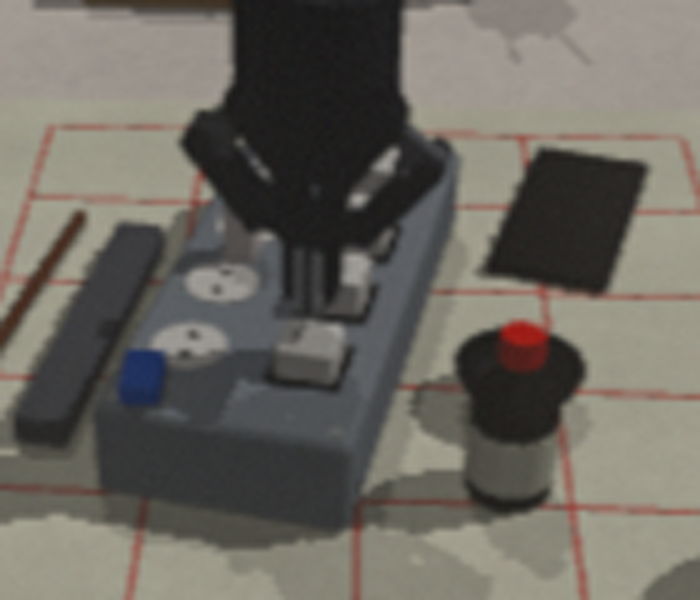

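```bash
cat >> h.py <<'E'
def proj(c,P):
    f=c["pixels"].shape[0]/2/np.tan(np.radians(c["fovy"])/2)
    v=R.from_euler("xyz",c["attitude"]).as_matrix().T@(np.array(P)-c["xyz"])
    return np.array([c["cx"]+f*v[0]/-v[2],c["cy"]-f*v[1]/-v[2]])
E
python3 - <<'E'
from h import *
c=bot.read_camera("side");s,p,M=tool();print(p)
pr=lambda P:((proj(c,P)-[210,110])*5).round(0)
print("tip",pr(p+M[:,1]*.017),"tcp",pr(p))
for k in [(.5245,-.0396),(.513,-.0985)]: print("key",pr([*k,.075]))
# side-view key4 top pixel to plane
for z in (.072,.075,.078): print(z,onplane(c,np.array([311,338])/5+[210,110],z).round(4))
E
```

```text
[ 0.52480669 -0.04643607  0.10063342]
tip [314. 305.] tcp [315. 276.]
key [314. 328.]
key [340. 263.]
0.072 [ 0.5257 -0.035   0.072 ]
0.075 [ 0.5256 -0.0307  0.075 ]
0.078 [ 0.5255 -0.0264  0.078 ]
```

Call:
{"op": "servo_tool", "data": {"commands": [[-0.1,0.2,0.9,0,0,0,0],[-0.1,0.35,0.9,0,0,0,0],[-0.1,0.35,0.9,0,0,0,0],[-0.1,0.35,0.9,0,0,0,0],[-0.1,0.35,0.9,0,0,0,0]]}}

```text
time: 3.35
position: [0.5257, -0.0375, 0.0971]
tool_rot: [-1.578, -0.002, -0.21]
force: [-0.5, 0.6, -0.1]
width: -0.0
```

```bash
cat > f.py <<'E'
from h import *
F=[];T=[]
for i in range(6):
    bot.read_camera("wrist");s=bot.sense();F.append(s["force"]);T.append(s["tau"])
F=np.array(F);print(round(s["time"],2),"pos",np.round(s["position"],4),"F",F.mean(0).round(2),"sd",F.std(0).round(2),"tau",np.mean(T,0)[1:3].round(2), "tip z",round(s["position"][2]-.017,4))
E
python3 f.py
```

```text
3.65 pos [ 0.5257 -0.0375  0.0971] F [-0.12 -0.05 -0.03] sd [0.45 0.49 0.46] tau [-47.71  29.25] tip z 0.0801
```

Call:
{"op": "servo_tool", "data": {"commands": [[0,0.2,0,0,0,0,0],[0,0.2,0,0,0,0,0],[0,0.2,0,0,0,0,0]]}}

```text
time: 4.03
position: [0.5257, -0.0375, 0.095]
tool_rot: [-1.578, -0.002, -0.21]
force: [0.6, -0.3, 0.2]
width: -0.0003
```

```bash
python3 f.py
```

```text
4.33 pos [ 0.5257 -0.0375  0.0951] F [-0.12 -0.31  0.27] sd [0.62 0.21 0.8 ] tau [-47.75  29.16] tip z 0.0781
```

Call:
{"op": "servo_tool", "data": {"commands": [[0,0.15,0,0,0,0,0],[0,0.15,0,0,0,0,0],[0,0.15,0,0,0,0,0]]}}

```text
time: 4.7
position: [0.5257, -0.0375, 0.0936]
tool_rot: [-1.578, -0.002, -0.21]
force: [0.4, 1.0, -1.1]
width: 0.0002
```

```bash
python3 f.py
```

```text
5.0 pos [ 0.5257 -0.0375  0.0936] F [ 0.17 -0.35  0.08] sd [0.35 0.41 0.39] tau [-47.79  29.1 ] tip z 0.0766
```

Call:
{"op": "servo_tool", "data": {"commands": [[0,0.15,0,0,0,0,0],[0,0.15,0,0,0,0,0],[0,0.15,0,0,0,0,0]]}}

```text
time: 5.38
position: [0.5257, -0.0375, 0.0921]
tool_rot: [-1.578, -0.002, -0.21]
force: [0.1, 1.2, 0.7]
width: -0.0001
```

```bash
python3 f.py
```

```text
5.67 pos [ 0.5258 -0.0375  0.0921] F [ 0.04  0.22 -0.13] sd [0.59 0.51 0.49] tau [-47.83  29.04] tip z 0.0751
```

Call:
{"op": "servo_tool", "data": {"commands": [[0,0.15,0,0,0,0,0],[0,0.15,0,0,0,0,0],[0,0.15,0,0,0,0,0]]}}

```text
time: 6.05
position: [0.5258, -0.0375, 0.0906]
tool_rot: [-1.578, -0.002, -0.21]
force: [0.5, -0.8, 0.4]
width: -0.0003
```

```bash
python3 f.py
```

```text
6.35 pos [ 0.5258 -0.0375  0.0907] F [ 0.47 -0.2  -0.18] sd [0.3  0.36 0.42] tau [-47.87  28.98] tip z 0.0737
```

Call:
{"op": "servo_tool", "data": {"commands": [[0,0.15,0,0,0,0,0],[0,0.15,0,0,0,0,0],[0,0.15,0,0,0,0,0]]}}

```text
time: 6.72
position: [0.5258, -0.0375, 0.0892]
tool_rot: [-1.578, -0.002, -0.21]
force: [-0.5, 0.5, 0.1]
width: 0.0001
```

```bash
python3 f.py
```

```text
7.03 pos [ 0.5258 -0.0375  0.0892] F [-0.16  0.15  0.08] sd [0.39 0.69 0.43] tau [-47.8   28.77] tip z 0.0722
```

Call:
{"op": "servo_tool", "data": {"commands": [[0,0.1,0,0,0,0,0],[0,0.1,0,0,0,0,0],[0,0.1,0,0,0,0,0]]}}

```text
time: 7.4
position: [0.5258, -0.0375, 0.0882]
tool_rot: [-1.578, -0.002, -0.21]
force: [-0.1, 0.9, 1.3]
width: 0.0
```

```bash
python3 f.py
```

```text
7.7 pos [ 0.5258 -0.0375  0.0882] F [-0.46  0.26  1.58] sd [0.26 0.69 0.68] tau [-47.26  28.52] tip z 0.0712
```

Call:
{"op": "servo_tool", "data": {"commands": [[0,0.1,0,0,0,0,0],[0,0.1,0,0,0,0,0],[0,0.1,0,0,0,0,0]]}}

```text
time: 8.07
position: [0.5258, -0.0375, 0.0872]
tool_rot: [-1.578, -0.002, -0.21]
force: [-0.6, 0.4, 1.8]
width: 0.0001
```

```bash
python3 f.py
```

```text
8.38 pos [ 0.5258 -0.0375  0.0872] F [-0.39  0.05  1.63] sd [0.24 0.69 0.51] tau [-47.07  28.42] tip z 0.0702
```

Call:
{"op": "servo_tool", "data": {"commands": [[0,-1.4,0,0,0,0,0],[0,-1.4,0,0,0,0,0],[0,-1.4,-6,0,0,0,0],[0,-1.4,-6,0,0,0,0],[0,-0.9,-6,0,0,0,0],[0,-0.9,-6,0,0,0,0],[0,-0.9,-6,0,0,0,0],[0,-0.9,-6,0,0,0,0]]}}

```text
time: 9.38
position: [0.5135, -0.0956, 0.0967]
tool_rot: [-1.578, -0.002, -0.209]
force: [0.2, -0.6, -0.2]
width: -0.0003
```

```bash
python3 f.py; python3 - <<'E'
from h import *
c=bot.read_camera("side");im=c["pixels"]
cv2.imwrite("pics/s2.png",cv2.resize(im[110:230,210:350],None,fx=5,fy=5,interpolation=cv2.INTER_CUBIC))
E
```

```text
9.68 pos [ 0.5133 -0.0961  0.0967] F [-0.29 -0.15 -0.16] sd [0.78 0.23 0.36] tau [-47.1   29.18] tip z 0.0797
```

View pics/s2.png

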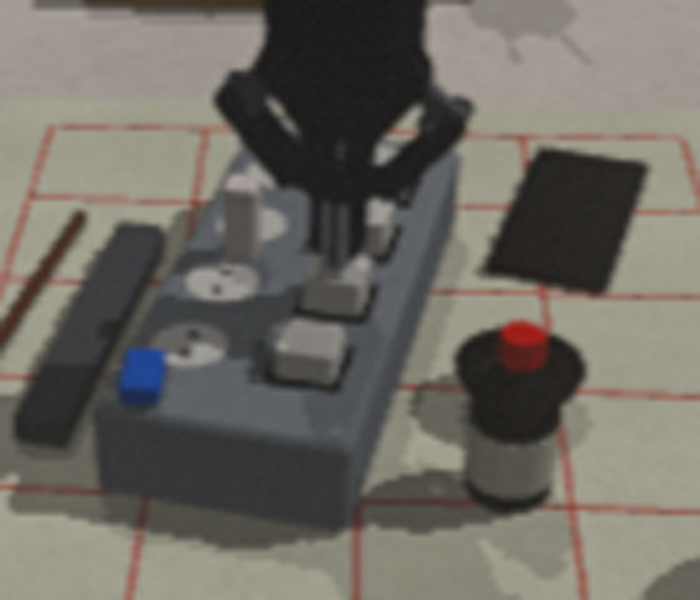

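Call:
{"op": "servo_tool", "data": {"commands": [[0,0.2,0.1,0,0,0,0],[0,0.2,0.1,0,0,0,0],[0,0.2,0.1,0,0,0,0]]}}

```text
time: 10.1
position: [0.5135, -0.0952, 0.0946]
tool_rot: [-1.578, -0.002, -0.21]
force: [0.3, 0.2, -0.8]
width: -0.0001
```

```bash
python3 f.py
```

```text
10.4 pos [ 0.5136 -0.0952  0.0947] F [ 0.12  0.03 -0.04] sd [0.59 0.43 0.56] tau [-47.16  29.09] tip z 0.0777
```

Call:
{"op": "servo_tool", "data": {"commands": [[0,0.15,0,0,0,0,0],[0,0.15,0,0,0,0,0],[0,0.15,0,0,0,0,0]]}}

```text
time: 10.78
position: [0.5135, -0.0952, 0.0931]
tool_rot: [-1.578, -0.002, -0.21]
force: [0.2, -0.4, -0.7]
width: 0.0003
```

```bash
python3 f.py
```

```text
11.07 pos [ 0.5136 -0.0952  0.0932] F [ 0.23  0.2  -0.02] sd [0.43 0.37 0.34] tau [-47.21  29.04] tip z 0.0762
```

Call:
{"op": "servo_tool", "data": {"commands": [[0,0.15,0,0,0,0,0],[0,0.15,0,0,0,0,0],[0,0.15,0,0,0,0,0]]}}

```text
time: 11.45
position: [0.5136, -0.0952, 0.0919]
tool_rot: [-1.578, -0.002, -0.21]
force: [-1.6, 0.4, 4.6]
width: -0.0
```

```bash
python3 f.py
```

```text
11.75 pos [ 0.5136 -0.0952  0.0918] F [-0.72  0.29  4.68] sd [0.31 0.53 0.41] tau [-45.16  28.21] tip z 0.0748
```

Call:
{"op": "servo_tool", "data": {"commands": [[0,0.2,0,0,0,0,0],[0,0.4,0,0,0,0,0],[0,0.5,0,0,0,0,0],[0,0.5,0,0,0,0,0],[0,0.5,0,0,0,0,0]]}}

```text
time: 12.38
position: [0.5136, -0.0952, 0.0871]
tool_rot: [-1.578, -0.002, -0.21]
force: [-2.2, 0.1, 7.2]
width: 0.0001
```

```bash
python3 f.py
```

```text
12.68 pos [ 0.5136 -0.0952  0.0871] F [-2.55  0.31  7.35] sd [0.36 0.33 0.36] tau [-44.01  27.71] tip z 0.0701
```

Call:
{"op": "servo_tool", "data": {"commands": [[0,0.1,0,0,0,0,0],[0,0.15,0,0,0,0,0],[0,0.15,0,0,0,0,0],[0,0.15,0,0,0,0,0]]}}

```text
time: 13.18
position: [0.5137, -0.0952, 0.0863]
tool_rot: [-1.578, -0.003, -0.21]
force: [-3.8, 1.4, 11.8]
width: -0.0003
```

```bash
python3 f.py
```

```text
13.47 pos [ 0.5137 -0.0952  0.0863] F [-3.53  1.01 11.8 ] sd [0.34 0.39 0.49] tau [-42.02  27.17] tip z 0.0693
```

Call:
{"op": "servo_tool", "data": {"commands": [[0,0.2,0,0,0,0,0],[0,0.2,0,0,0,0,0],[0,0.2,0,0,0,0,0]]}}

```text
time: 13.85
position: [0.5137, -0.0952, 0.0861]
tool_rot: [-1.578, -0.004, -0.21]
force: [-7.8, 1.8, 21.5]
width: -0.0002
```

Call:
{"op": "servo_tool", "data": {"commands": [[0,-0.5,0,0,0,0,0],[0,-1.5,0,0,0,0,0],[0,-3,0,0,0,0,0],[0,-8,0,0,0,0,0],[0,-12,0,0,0,0,0],[0,-12,-6,0,0,0,0],[0,-12,0,0,0,0,0],[0,-12,6,0,0,0,0],[0,-12,12,0,0,0,0],[0,-12,16,0,0,0,0],[0,-12,16,0,0,0,0],[0,-12,16,0,0,0,0]]}}

```text
time: 15.35
position: [0.5466, 0.0619, 0.2051]
tool_rot: [-1.578, -0.003, -0.21]
force: [-0.4, -1.0, 0.7]
width: 0.0004
```

```bash
python3 f.py; python3 - <<'E'
from h import *
out=[]
c=bot.read_camera("top");out.append(cv2.resize(c["pixels"][110:330,225:455],(575,550)))
cv2.imwrite("pics/t3.png",out[0])
c=bot.read_camera("side");cv2.imwrite("pics/s3.png",cv2.resize(c["pixels"][110:230,210:350],None,fx=5,fy=5,interpolation=cv2.INTER_CUBIC))
E
```

```text
15.65 pos [0.5467 0.0613 0.2051] F [-0.18 -0.33  0.13] sd [0.32 0.51 0.55] tau [-48.26  32.99] tip z 0.1881
```

View pics/t3.png

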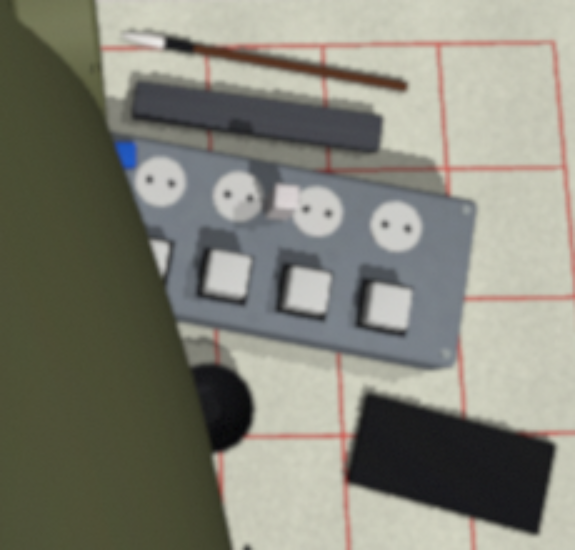

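View pics/s3.png

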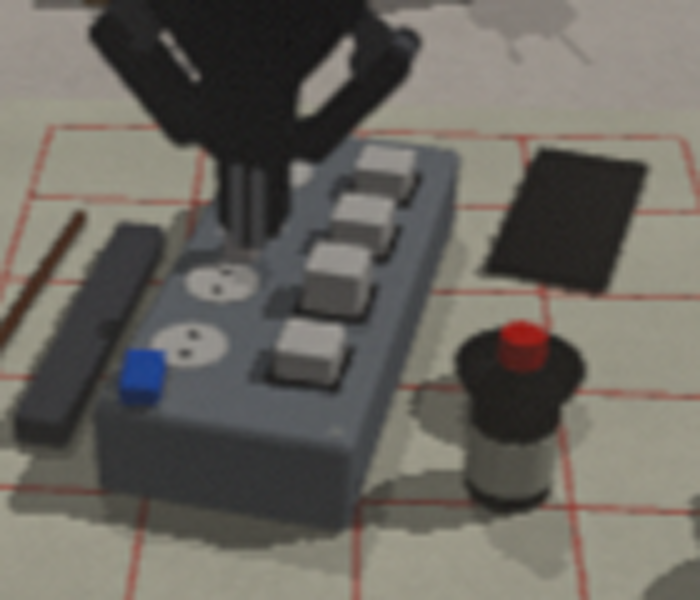

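The side view shows key 3 (at 338,275) clearly standing higher than its neighbours. The seal, eraser, bottle, phone, bar and brush are where they were. The arm is well clear of everything, so I am handing in.

```bash
python3 -c "
from rig import bot
print(bot.job_done())"
```

```text
the job is handed in; nothing more can be done
None
```

Key 3, counted from the -y end, was the latched one. I pressed it in until it released, and it has sprung up. I handed the job in at about 16 s of the allowed 51 s.

- **Key 4:** a light tap read about 1.7 N and the cap gave 1 to 2 mm, so it was already up.
- **Key 3:** it held 4.7 N within 1.4 mm or less of travel, so it was the latched one. I pressed it to the firm stop, where the wrist read about 21 N, and then let it go.
- **Keys 1 and 2:** I did not touch them, since key 3 had already been identified.

**Last checks:** the final side picture shows key 3 standing clearly higher than its neighbours. The robot was about 11 cm above the desk box with no contact force. Everything else looks unmoved, though in the last top view the arm hid the bottle and part of the dish and key 4. The side view shows the bottle and key 4 in place.

**Disagreement:** the top and side cameras differed by about 5 mm on key 4's position along the row. I aimed between the two, and the tip still landed on the caps.

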